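# Hold the grinder's spindle lock down

## Task

The diamond bit on the wet glass grinder is about to be changed, so its spindle must be held locked: slide the shutter with the orange fin fully open to uncover the lock port on the grinder's front ledge, draw the red-handled lock pin out of the plywood stand by its handle, and reach it straight down through the port to push the spring plunger at the bottom fully down. Finish while still gripping the pin and holding the plunger down. Leave the black-handled hex key in the stand, and do not disturb the cup and the roll of tape nearby.

Things in the scene. Friction and masses are not known exactly. Their poses are not given: they have to be found in the camera images.
- grinder: grey wet glass grinder, 240 x 210 mm, fixed. Origin on the table under its centre, axes as the room's at yaw 0. Front ledge (-x side) 56 mm high; on it the aluminium lock housing, top at z 88, x -103 to -47, y -22 to 82 mm, with 7 mm high rails at x -93.5 and -56.5. Water tray at x > -20: rim z 103, bit to z 132, clear screen to z 176 at x 57 to 104.
- port (a point): centre of the mouth of the lock port, on top of the aluminium housing, at (-75, 50, 88) mm in the grinder's frame, axes as the grinder's. Straight vertical round hole, 14 mm across; the plunger's green top is 22 mm below the mouth and sinks 7 mm further.
- plunger (a joint): spring plunger in the port, m pressed down: 0 up, 0.007 fully down. Needs about 1.5 N to start and 4.5 N to be fully down; springs back when let go.
- fin (a point): centre of the shutter's orange fin: 26 mm (grinder x) x 10 mm (grinder y) x 20 mm high, top 23 mm above the port's mouth, foot 3 mm above it (an 18 mm wide foot, 4 mm high, below 7 mm). Sits over the port when shut. The shutter is a 31 x 34 mm steel plate between two rails; axes as the grinder's.
- shutter (a joint): shutter travel, m: 0 shut over the port, 0.032 fully open; opens toward the grinder's -y (the robot's right), needs about 1.5 N, stays where it is left.
- stand: plywood tool stand, 66 x 146 mm, fixed to the table, top 80 mm high. Origin on the table under its centre. Two 11 mm holes in its 12 mm top board at y +38 and -38 mm; the two tools hang upright in them, in either order.
- pin_grip (a point): centre of the handle of the lock pin: round red handle with thin black rings, 16 mm across, 56 mm long (28 mm either way from this point); below it a 22 mm steel flange, 4 mm thick, that rests on the stand, then a round steel shaft 8 mm across and 62 mm long, hanging in the hole. z along the pin, up. Weighs about 60 g.
- pin_tip (a point): lower end of the lock pin's shaft, 94 mm below pin_grip; z along the pin, up.
- hexkey_grip (a point): centre of the handle of the hex key, same shape but black, with a thin shaft 45 mm long, in the stand's other hole, top 140 mm above the table; leave it there.
- cup: white cup, 76 mm across, 93 mm high, bystander; origin at its foot.
- tape: roll of masking tape, 104 mm across, 25 mm high, lying flat, bystander.
There are look-alikes about, which are no part of the job. Of the things shaped like the part that bears hexkey_grip, the black one is meant.

How it is judged:
On the way, in this order (a step that is already met when the one before it is completed fails the run):
1. the shutter is slid fully open (value of joint shutter above 0.024 m), for 0.1 s.
2. the tip of the lock pin is in the port (horizontal distance between pin_tip and port below 0.007 m and z of pin_tip in the frame of port below -0.006 m), for 0.1 s.
At the end, for the whole second after the job is handed in: Shutter open by more than 24 mm of its 32; the lock pin, gripped and within about 14 degrees of upright, stands in the port and presses the plunger down by at least 5.5 mm of its 7; the hex key is still upright in the stand (value of joint shutter above 0.024 m and value of joint plunger above 0.0055 m and horizontal distance between pin_tip and port below 0.007 m and z of pin_tip in the frame of port below -0.024 m and angle between pin_tip's own z axis and vertical below 0.25 rad and contact force between pin and plunger above 1.5 N and contact force between the fingers and pin above 3 N and horizontal distance between hexkey_grip and stand below 0.05 m and height (world z) of hexkey_grip above 0.1 m); the arm keeps its last pose, push and grip.
It fails at once if the hex key is pulled from the stand or knocked over (distance of hexkey_grip from where it was at the start of the episode above 0.025 m).
It fails at once if the cup is disturbed (distance of cup from where it was at the start of the episode above 0.03 m or angle between cup's own z axis and vertical above 0.5 rad).
It fails at once if the roll of tape is disturbed (distance of tape from where it was at the start of the episode above 0.03 m).
It also fails if it takes over 42 s, if anything falls off the work surface, if the arm or the gripper's body presses on something with over 40 N, if the wrist force passes 120 N, or if a joint passes its speed limit or range.

## Robot

A 7-joint arm with a two-finger parallel gripper is mounted at the origin on the work surface; the furniture and walls round the work are solid. World frame = base frame: x ahead of the robot, y to its left, z up, the work surface at z = 0. Lengths are in m, angles in rad, forces in N, time in s.
With the tool pointing down it reaches from about 0.4 to 0.9 m from the base axis. Payload 5.5 kg.
Tool frame: the origin (TCP) lies midway between the tips of the shut fingers; the grasp point (between the pads) lies 19 mm behind it (manip.grip_depth is the distance from the TCP to the grasp point, in m); z points along the fingers, y is the line along which they close (so a half turn about z gives the same grasp; the last joint's range is limited). The gripper opens to 92 mm and grips with 3 to 60 N. Pads are 19 mm wide; open, the fingers measure 130 mm over their backs; the gripper's body (75 mm by 190 mm) begins 47 mm behind the grasp point.
Start: joints at [1.58, 0.501, -0.427, 1.55, 0.221, 1.138, -0.21], TCP at [0.163, -0.629, 0.227] pointing down, gripper open.
Joint ranges: [-2.88, 2.88], [-0.31, 2.03], [-1.54, 1.56], [0.2, 2.42], [-1.41, 4.55], [0.19, 2.02], [-2.57, 2.57]. Speed limits (rad/s): [2.57, 2.57, 3.14, 3.14, 3.14, 3.14, 3.14].

## Interface

Orientations are given as a unit quaternion [x, y, z, w].
In Python, from bench import manip, effector, viewer gives the robot as it stands. Calls block until the motion is done:
- manip.move_pose(position, orientation): joint-space move of the TCP to a pose.
- manip.servo_line(position, ori=None, vel=0.15): straight line of the TCP; ori=None keeps the orientation; vel is the mean speed in m/s.
- manip.movej(angles): joint-space move.
- effector.open_jaws() and effector.close(f_grip=None): open the fingers fully, or close them until they stop; f_grip is the grip in N (None keeps the last).
- manip.sleep(seconds).
- manip.solve_ik(position, orientation): joint angles nearest the present ones, or None.
- viewer.get_image(name): name is "side" or "top"; returns the picture (420x560x3 uint8, red, green, blue); there is no depth.
- viewer.get_calibration(name): a dict with "vfov" (degrees; the focal length in pixels is half the picture's height over the tangent of half this angle, whatever the lens; pixels are square), "cx", "cy" (the principal point, pixels), "eye" and "attitude" of the camera in the world. Camera axes: x right, y down, z forward; pixel columns grow to the right and rows downward; lengths in m; the calibration is good to about 2 mm. A picture is of the moment at which its call begins. get_calibration takes no time and is no camera call.
A pose or a line that the arm cannot do raises manip.PlanningError and nothing moves.
- manip.hand_in(): hands the job in; it is judged then, once.
Readings, each from a call of its own:
- manip.current_clock(): time.
- manip.current_q(): joint angles.
- manip.current_joint_velocities(): joint speeds.
- manip.current_tau(): joint torques, N m.
- manip.current_tool_pos(): TCP position.
- manip.current_tcp_rot(): TCP orientation.
- manip.current_force(): force on the tool from outside, world axes, zero at the start.
- manip.current_wrist_torque(): the same for the moment, N m.
- manip.current_finger_gap(): finger opening in m.
- manip.current_gripper_force(): force on a finger pad.
Only numpy, scipy, OpenCV 4.12 (cv2) and the standard library are available. Lean on these libraries where they do the work, as an engineer would, in place of code of your own. Each camera call takes 0.05 s, during which the arm holds its last target. There are 200 camera calls.

## Working session

There is one attempt and no reset: what is moved stays moved. The work goes in short steps, each a Python script; the robot and the scene stay as the last script left them, time stands still between calls to the robot, and variables do not carry over. Pictures are saved under pics/ and viewed, at most 10 in all, crops included, and the job is handed in when it is done.

```bash
mkdir -p pics; ls
python3 - <<'E'
from bench import manip, viewer
import cv2
for n in ("side","top"):
    cv2.imwrite(f"pics/{n}0.png",viewer.get_image(n)[:,:,::-1]); print(n,viewer.get_calibration(n))
print(manip.current_tcp_rot(),manip.current_clock(),manip.grip_depth)
E
```

```text
pics
side {'vfov': 48.21972143912491, 'cx': 283.06050776124226, 'cy': 208.23354270471776, 'eye': array([0.29972116, 0.97346801, 0.56261638]), 'attitude': array([-0.10055151,  0.83728163, -0.53486111,  0.05265417])}
top {'vfov': 48.95586078029732, 'cx': 264.64255639857373, 'cy': 214.5583180085816, 'eye': array([ 0.31897292, -0.03319955,  1.13406559]), 'attitude': array([ 0.71129399, -0.69703994,  0.06912255, -0.05846586])}
[ 9.91956918e-01  1.26572811e-01 -6.94695370e-05 -8.90166107e-04] 0.1 0.0188
```

View pics/side0.png

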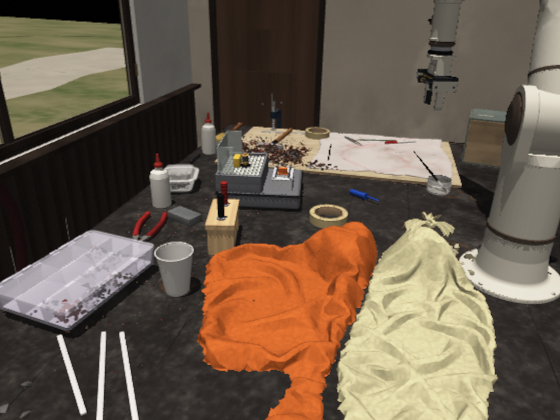

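View pics/top0.png

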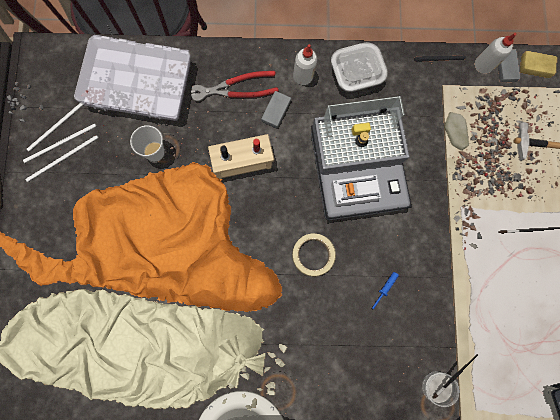

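The side view shows the grinder at about (260,185), the stand at (224,225) with the black handle left and nearer, and red behind it. In the top view the red handle is at (256,145), black at (224,151), the orange fin at (350,190), and the tape at (314,254). Next I'll zoom in and measure.

```bash
cat > h.py <<'E'
import numpy as np, cv2
from scipy.spatial.transform import Rotation as R
from bench import manip, effector, viewer
def ray(n,p):
    c=viewer.get_calibration(n); f=210/np.tan(np.radians(c['vfov'])/2)
    d=R.from_quat(c['attitude']).apply([(p[0]-c['cx'])/f,(p[1]-c['cy'])/f,1]); return c['eye'],d/np.linalg.norm(d)
def onz(n,p,z):
    e,d=ray(n,p); return e+d*(z-e[2])/d[2]
def tri(p,q):
    a,d=ray('top',p); b,e=ray('side',q)
    s=np.linalg.lstsq(np.c_[d,-e],b-a,rcond=None)[0]
    return (a+s[0]*d+b+s[1]*e)/2, np.linalg.norm(a+s[0]*d-b-s[1]*e)
def blobs(img,box,lo,hi,amin=8):
    x0,y0,x1,y1=box
    m=cv2.inRange(cv2.cvtColor(img[y0:y1,x0:x1],cv2.COLOR_RGB2HSV),lo,hi)
    n,l,s,c=cv2.connectedComponentsWithStats(m)
    return [(c[i]+[x0,y0],s[i,:4]+[x0,y0,0,0],s[i,4]) for i in range(1,n) if s[i,4]>=amin]
def pq(yaw):  # tool down, finger-closing (tool y) axis at angle yaw from world y
    return (R.from_euler('z',yaw)*R.from_quat([1,0,0,0])).as_quat()
E
python3 - <<'E'
from h import *
np.set_printoptions(precision=4,suppress=True)
t=viewer.get_image('top'); s=viewer.get_image('side')
for n,im,bs in (('top',t,[(325,165,400,215),(205,130,280,180)]),('side',s,[(265,155,305,200),(205,170,245,255)])):
    print(n,'orange',blobs(im,bs[0],(5,130,120),(18,255,255)))
    print(n,'red',blobs(im,bs[1],(0,150,50),(4,255,255)),blobs(im,bs[1],(172,150,50),(180,255,255)))
    print(n,'black',blobs(im,bs[1],(0,0,0),(180,255,45)))
a=cv2.resize(t[90:225,200:420],None,fx=3.6,fy=3.6,interpolation=cv2.INTER_CUBIC)
b=cv2.resize(s[125:255,195:310],None,fx=4.6,fy=4.6,interpolation=cv2.INTER_CUBIC)
cv2.imwrite('pics/ct.png',a[:,:,::-1]);cv2.imwrite('pics/cs.png',b[:,:,::-1])
E
```

```text
top orange [(array([349.6709, 188.7848]), array([346, 183,   9,  13]), np.int32(79))]
top red [(array([256.08, 144.  ]), array([253, 139,   7,  13]), np.int32(50))] []
top black [(array([224.3091, 152.3455]), array([221, 146,   7,  13]), np.int32(55)), (array([252.9665, 172.6695]), array([222, 155,  56,  25]), np.int32(239))]
side orange [(array([281.6964, 170.625 ]), array([277, 167,  11,   8]), np.int32(56))]
side red [(array([224.0319, 190.383 ]), array([221, 181,   7,  23]), np.int32(94))] []
side black [(array([211.5, 185.5]), array([209, 185,   6,   2]), np.int32(12)), (array([220.1572, 203.6667]), array([215, 191,  10,  27]), np.int32(159)), (array([234.5581, 194.3256]), array([226, 193,  19,   4]), np.int32(43)), (array([241.6087, 207.4348]), array([239, 206,   6,   4]), np.int32(23)), (array([239.1287, 235.2871]), array([235, 225,  10,  21]), np.int32(101))]
```

View pics/ct.png

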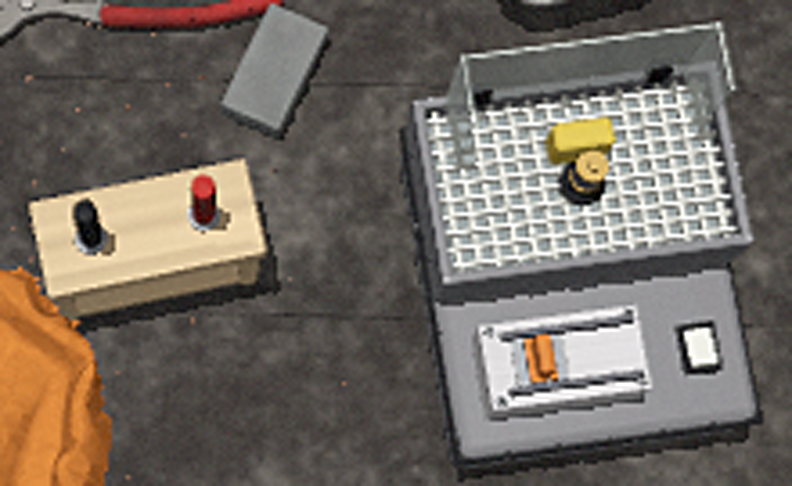

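View pics/cs.png

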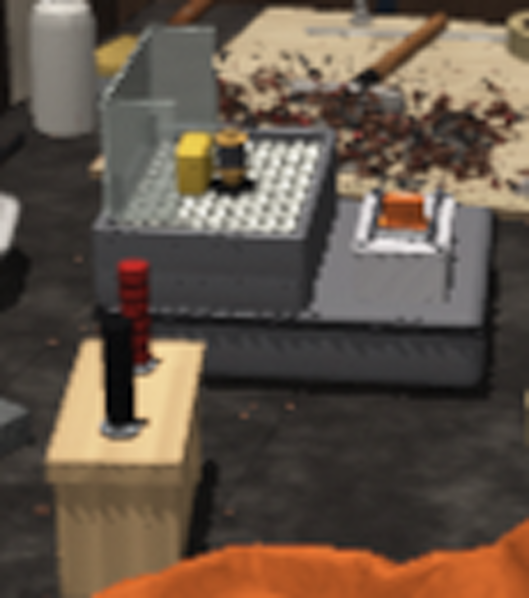

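The crops show the housing's top corners in ct.png at about (478,328), (636,306), (650,388) and (495,412), with the fin at (541,357). The stand's top corners are at (30,202), (245,159), (266,250) and (53,297). Red is the right-hand tool (robot's right, -y), at the far hole in the side view.

Run:
```python
from h import *
np.set_printoptions(precision=4,suppress=True)
u=lambda p:((p[0]+.5)/3.6-.5+200,(p[1]+.5)/3.6-.5+90)
def fit(loc,pix,z):
    W=np.array([onz('top',u(p),z)[:2] for p in pix]); L=np.array(loc)/1000.
    r,_=R.align_vectors(np.c_[W-W.mean(0),0*W[:,0]],np.c_[L-L.mean(0),0*L[:,0]])
    y=r.as_euler('zyx')[0]; M=R.from_euler('z',y).as_matrix()[:2,:2]; t=W.mean(0)-M@L.mean(0)
    print('yaw',y,'t',t,'res',(W-(L@M.T+t)).round(4).tolist()); return M,t
M,t=fit([(-47,82),(-47,-22),(-103,-22),(-103,82)],[(478,328),(636,306),(650,388),(495,408)],.088)
print('port',M@[-.075,.05]+t)
M2,t2=fit([(-120,105),(-120,-105)],[(465,460),(758,420)],.056); print('port by ledge',M2@[-.075,.05]+t2)
S,ts=fit([(33,73),(33,-73),(-33,-73),(-33,73)],[(30,202),(245,159),(266,250),(53,297)],.080)
print('holes L,R',S@[0,.038]+ts,S@[0,-.038]+ts)
print('fin tri',tri((349.7,188.8),(281.7,170.6)),'fin z.105',onz('top',(349.7,188.8),.107))
print('red tri',tri((256.1,144.5),(224,191.5)),onz('top',(256.1,144.5),.118))
print('red top cap z.14', onz('top',(256,141),.140), 'blk', onz('top',(224,148),.140), onz('top',(224.3,152.3),.118))
for n,w in (('cup',onz('top',(147,139),.093)),('tape',onz('top',(314,254),.025)),('bit',onz('top',u((592,163)),.132))): print(n,w)
```

```text
yaw 0.16076905507842812 t [ 0.6547 -0.2785] res [[-0.001, 0.0006], [-0.0005, -0.0004], [0.0001, 0.0008], [0.0013, -0.001]]
port [ 0.5727 -0.2411]
yaw 0.1585549850862824 t [ 0.6466 -0.2793] res [[0.0009, -0.0058], [-0.0009, 0.0058]]
port by ledge [ 0.5647 -0.2418]
yaw 0.2419811300406573 t [0.6603 0.0118] res [[0.0006, 0.0003], [-0.001, 0.0002], [0.0004, 0.0011], [0.0, -0.0016]]
holes L,R [0.6512 0.0487] [ 0.6694 -0.0251]
fin tri (array([ 0.574 , -0.2425,  0.0988]), np.float64(0.0018146928540025528)) fin z.105 [ 0.5711 -0.241   0.107 ]
red tri (array([ 0.6693, -0.0241,  0.1134]), np.float64(0.0010247564386472055)) [ 0.6683 -0.0241  0.118 ]
red top cap z.14 [ 0.669  -0.0239  0.14  ] blk [0.6507 0.0476 0.14  ] [0.6478 0.0484 0.118 ]
cup [0.6841 0.2332 0.093 ]
tape [ 0.4277 -0.1689  0.025 ]
bit [ 0.6924 -0.2708  0.132 ]<stdin>:6: UserWarning: Optimal rotation is not uniquely or poorly defined for the given sets of vectors.
```

The two fits agree: the port is at about (0.573, -0.2415) with yaw 0.16, the fin's ray gives the same point, and the red pin is at (0.669, -0.0247), which matches the stand's hole. Next I'll check IK, then grip the fin along grinder y and slide it.

Run:
```python
from h import *
np.set_printoptions(precision=4,suppress=True)
P=np.array([.5725,-.2413]); D=np.array([np.sin(.16),-np.cos(.16)])
for y in (.16,.16+np.pi,.242+np.pi/2,.242-np.pi/2):
    for p in ([*P,.14],[*P,.22],[.669,-.0247,.095],[.669,-.0247,.21]): print(round(y,2),p,manip.solve_ik(p,pq(y)))
q=pq(.16)
manip.move_pose([*P,.20],q)
manip.servo_line([*P,.098],q,vel=.1)
print(manip.current_tool_pos(),manip.current_force())
effector.close(10); print('gap',manip.current_finger_gap(),manip.current_gripper_force())
manip.servo_line([*(P+D*.0315),.098],q,vel=.05)
print(manip.current_tool_pos(),manip.current_force(),manip.current_finger_gap())
effector.open_jaws()
manip.servo_line([*(P+D*.0315),.20],q,vel=.2)
print(manip.current_force(),manip.current_clock())
```

```text
0.16 [np.float64(0.5725), np.float64(-0.2413), 0.14] [ 0.8351  0.5997 -0.661   1.6948  0.4257  0.9953 -1.3884]
0.16 [np.float64(0.5725), np.float64(-0.2413), 0.22] [ 0.8708  0.5161 -0.7101  1.627   0.3628  1.1347 -1.341 ]
0.16 [0.669, -0.0247, 0.095] [ 0.4656  0.7511 -0.6974  1.5885  0.5458  1.0052 -1.8095]
0.16 [0.669, -0.0247, 0.21] [ 0.5644  0.6718 -0.8719  1.5027  0.5327  1.2172 -1.7977]
3.3 [np.float64(0.5725), np.float64(-0.2413), 0.14] [ 1.0621  0.7595 -1.0406  1.6875  0.7182  1.126   1.5422]
3.3 [np.float64(0.5725), np.float64(-0.2413), 0.22] [ 1.1021  0.682  -1.1135  1.6197  0.6387  1.2493  1.5966]
3.3 [0.669, -0.0247, 0.095] [ 0.6633  0.9259 -1.0704  1.5816  0.8655  1.1703  1.132 ]
3.3 [0.669, -0.0247, 0.21] [ 0.6128  0.7114 -0.9658  1.5011  0.602   1.2475  1.2978]
1.81 [np.float64(0.5725), np.float64(-0.2413), 0.14] [ 1.0149  0.7123 -0.9518  1.6889  0.6455  1.0862  0.1039]
1.81 [np.float64(0.5725), np.float64(-0.2413), 0.22] [ 1.0628  0.6393 -1.033   1.6209  0.5776  1.2181  0.1517]
1.81 [0.669, -0.0247, 0.095] [ 0.6224  0.8752 -0.9818  1.5829  0.7875  1.1217 -0.3114]
1.81 [0.669, -0.0247, 0.21] [ 0.6655  0.7677 -1.0801  1.4993  0.6907  1.2922 -0.2481]
-1.33 [np.float64(0.5725), np.float64(-0.2413), 0.14] [-0.2747  0.6836  0.9056  1.7349 -0.6165  1.0342 -2.0471]
-1.33 [np.float64(0.5725), np.float64(-0.2413), 0.22] [-0.2821  0.5681  0.9069  1.6684 -0.4838  1.1461 -2.1459]
-1.33 [0.669, -0.0247, 0.095] [-0.5874  0.835   0.9036  1.6293 -0.7357  1.0505 -2.3584]
-1.33 [0.669, -0.0247, 0.21] [-0.5454  0.6434  0.8236  1.5459 -0.4978  1.1727 -2.525 ]
[ 0.5732 -0.2414  0.0988] [ 0.4928 -0.257   0.1024]
gap 0.0099619470436556 9.99996766448021
[ 0.5772 -0.2706  0.0979] [-2.7193  5.7971  4.8522] 0.00992490434264896
[-0.3945 -0.4259  0.2048] 7.4167
```

Next I'll go above the pin (yaw 1.81), take a look, and measure where the port and fin are now.

Run:
```python
from h import *
np.set_printoptions(precision=4,suppress=True)
q=pq(.242+np.pi/2)
manip.move_pose([.669,-.0247,.22],q)
print(manip.current_tool_pos(),manip.current_clock())
t=viewer.get_image('top'); s=viewer.get_image('side')
cv2.imwrite('pics/t1_full.png',t[:,:,::-1])
b=blobs(t,(325,165,400,215),(5,130,120),(18,255,255)); c=blobs(s,(255,155,315,200),(5,130,120),(18,255,255))
print(b,c)
if b and c: print(tri(b[0][0],c[0][0]), onz('top',b[0][0],.107))
a=cv2.resize(t[165:220,320:410],None,fx=6,fy=6,interpolation=cv2.INTER_CUBIC)
d=cv2.resize(s[125:255,195:310],None,fx=4,fy=4,interpolation=cv2.INTER_CUBIC)
o=np.zeros((550,800,3),np.uint8); o[:330,:540]=a; o[330:,:]=cv2.resize(t[90:190,190:420],(800,220)) if 0 else 0
cv2.imwrite('pics/a1.png',a[:,:,::-1]); cv2.imwrite('pics/s1.png',d[:,:,::-1])
```

```text
[ 0.6684 -0.0263  0.2184] 8.45
[] [(array([282.5254, 166.8305]), array([278, 163,  11,   8]), np.int32(59))]
```

View pics/a1.png

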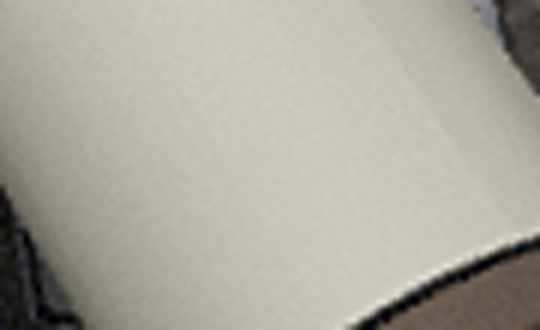

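View pics/s1.png

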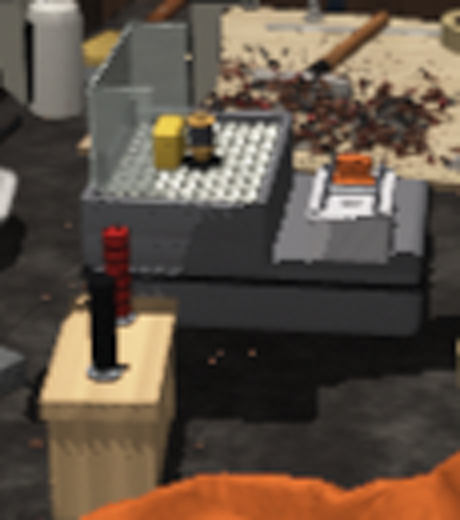

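The side crop shows the fin moved to (353,167) in the crop and the open plate in front of it. The shift of about 4 px fits roughly 30 mm of travel. The arm blocks the top view. Next I'll grasp the pin.

Run:
```python
from h import *
np.set_printoptions(precision=4,suppress=True)
q=pq(.242+np.pi/2); X=np.array([.669,-.0247])
manip.servo_line([*X,.095],q,vel=.12); manip.sleep(.2)
print(manip.current_tool_pos(),manip.current_force())
effector.close(35); print('gap',manip.current_finger_gap(),manip.current_gripper_force(),manip.current_tool_pos())
manip.servo_line([*X,.21],q,vel=.12); manip.sleep(.2)
print(manip.current_tool_pos(),manip.current_force(),manip.current_finger_gap(),manip.current_clock())
s=viewer.get_image('side')
manip.servo_line([.5725,-.2413,.215],q,vel=.15); manip.sleep(.3)
print(manip.current_tool_pos(),manip.current_tcp_rot(),manip.current_force(),manip.current_clock())
t=viewer.get_image('top'); s=viewer.get_image('side')
np.savez('l2.npz',t=t,s=s)
d=cv2.resize(s[90:200,225:325],None,fx=5,fy=5,interpolation=cv2.INTER_CUBIC)
cv2.imwrite('pics/s2.png',d[:,:,::-1])
e=cv2.resize(t[140:225,300:420],None,fx=5,fy=5,interpolation=cv2.INTER_CUBIC); cv2.imwrite('pics/t2.png',e[:,:,::-1])
```

```text
[ 0.6695 -0.0247  0.0958] [-0.6522  0.6049  0.4105]
gap 0.015170008850655586 34.99708233168349 [ 0.6689 -0.0247  0.095 ]
[ 0.6686 -0.0247  0.2091] [0.3988 0.634  0.1214] 0.015296066881818974 12.4167
[ 0.5727 -0.2409  0.215 ] [0.6163 0.7875 0.0001 0.    ] [ 0.6454 -0.042  -1.0987] 14.5
```

View pics/s2.png

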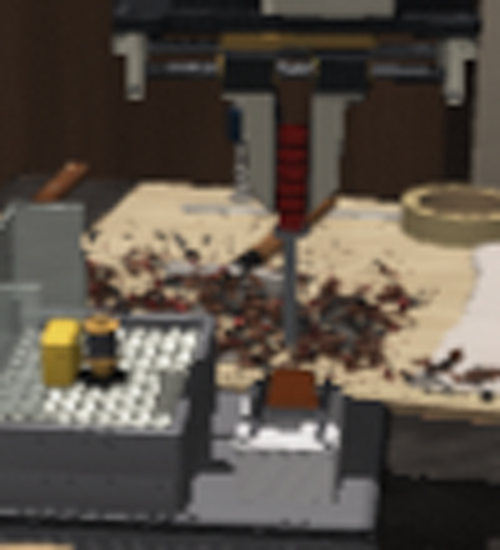

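The pin is gripped upright, with its tip at about crop (290,346), in line with the fin and housing. I'll check the tip's ray at its known height.

Run:
```python
from h import *
np.set_printoptions(precision=4,suppress=True)
u=lambda p:((p[0]+.5)/5-.5+225,(p[1]+.5)/5-.5+90)
print('tip',onz('side',u((290,347)),.138),'flange',onz('side',u((291,228)),.138+.064))
# housing near edge, z .088: left / right corner in crop
for p in ((237,440),(330,446)): print('corner',onz('side',u(p),.088))
c,s=np.cos(.1608),np.sin(.1608)
for x,y in((-47,82),(-103,82)): print('expected',.6547+(c*x-s*y)/1e3,-.2785+(s*x+c*y)/1e3)
from bench import viewer
fin=onz('side',(282.5,166.8),.101); print('fin',fin,'before',onz('side',(281.7,170.6),.101))
```

```text
tip [ 0.5702 -0.2302  0.138 ] flange [ 0.5737 -0.2425  0.202 ]
corner [ 0.5947 -0.2097  0.088 ]
corner [ 0.5429 -0.2149  0.088 ]
expected 0.5951774720284326 -0.2050829129978996
expected 0.5398998993054045 -0.21404895749089287
fin [ 0.5786 -0.2683  0.101 ] before [ 0.5737 -0.2372  0.101 ]
```

View pics/t2.png

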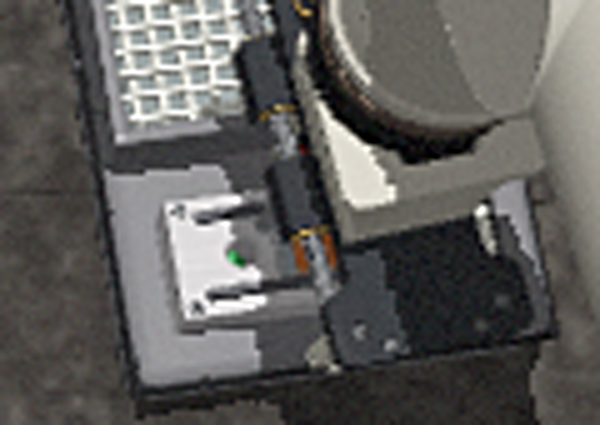

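The top view shows the green plunger in the open port at crop (236,257), with the fin clear of it. I'll check the port position from it, lower the tip to just above the mouth and look again.

Run:
```python
from h import *
np.set_printoptions(precision=4,suppress=True)
t=np.load('l2.npz')['t']
g=blobs(t,(335,180,360,205),(45,100,60),(80,255,255),2); print(g)
for b in g:
    w=onz('top',b[0],.066); print('green',w,'port est',w[:2]-[.0027,-.0022], 'as mouth',onz('top',b[0],.088))
q=pq(.242+np.pi/2)
manip.servo_line([.5727,-.2415,.184],q,vel=.1); manip.sleep(.3)   # tip z ~.107
print(manip.current_tool_pos(),manip.current_force(),manip.current_clock())
s=viewer.get_image('side')
np.savez('l3.npz',s=s,t=viewer.get_image('top'))
r=blobs(s,(265,90,300,170),(0,120,40),(5,255,255),5); print('red',r)
d=cv2.resize(s[115:190,245:320],None,fx=8,fy=8,interpolation=cv2.INTER_CUBIC)
cv2.imwrite('pics/s3.png',d[:,:,::-1])
c=viewer.get_calibration('side'); f=210/np.tan(np.radians(c['vfov'])/2)
for n,z in (('tip',.107),('flange',.171),('grip',.201),('mouth',.088)):
    v=R.from_quat(c['attitude']).inv().apply(np.array([.5727,-.2415,z])-c['eye']); p=v[:2]/v[2]*f+[c['cx'],c['cy']]
    print(n,p,'crop',(p-[245,115]+.5)*8-.5)
```

```text
[(array([346.8, 191.2]), array([346, 190,   3,   3]), np.int32(5))]
green [ 0.5751 -0.2423  0.066 ] port est [ 0.5724 -0.2401] as mouth [ 0.5698 -0.2379  0.088 ]
[ 0.573  -0.2416  0.1845] [-0.7392 -0.0306 -0.1093] 15.3583
red [(array([282.6106, 135.5752]), array([280, 126,   6,  21]), np.int32(113))]
tip [282.4319 168.1204] crop [302.9555 428.4631]
flange [282.8688 146.2525] crop [306.4501 253.5197]
grip [283.0799 135.6843] crop [308.1389 168.9746]
mouth [282.3057 174.4412] crop [301.9454 479.0299]
```

View pics/s3.png

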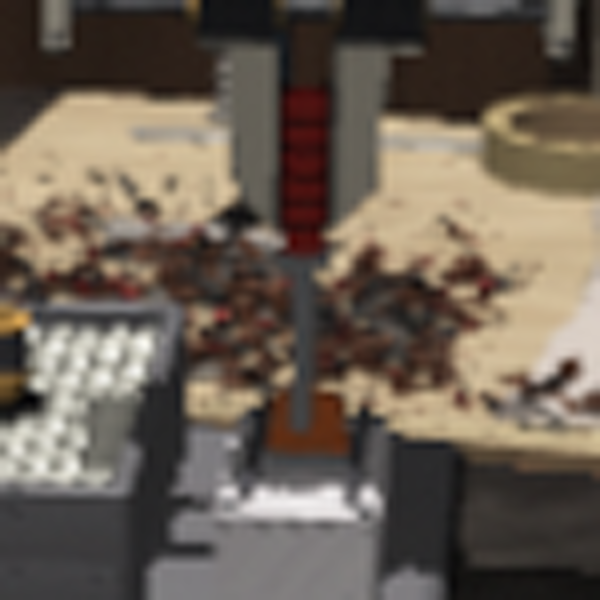

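The tip shows at (302,430) against a prediction of (303,428), so the pin is straight and the alignment is good. Descending with force checks.

Run:
```python
from h import *
np.set_printoptions(precision=4,suppress=True)
q=pq(.242+np.pi/2); X=[.5726,-.2411]
for z in (.168,.158,.150,.145,.141,.138,.136,.135):
    manip.servo_line([*X,z],q,vel=.05); manip.sleep(.15)
    F=manip.current_force(); print(z,manip.current_tool_pos(),F,manip.current_finger_gap())
    if np.linalg.norm(F)>12: break
print(manip.current_clock())
```

```text
0.168 [ 0.5728 -0.241   0.1682] [ 0.381  -0.1765 -0.917 ] 0.015415698938707876
0.158 [ 0.5727 -0.2411  0.1581] [ 0.4573 -0.1957 -0.9381] 0.01508434421121978
0.15 [ 0.5727 -0.2411  0.15  ] [-0.4737  0.2371 -0.6583] 0.015221015855143393
0.145 [ 0.5726 -0.2411  0.145 ] [ 0.188  -1.2453 -0.7282] 0.015059756411574237
0.141 [ 0.573  -0.2411  0.1413] [-0.1324  0.608   1.2272] 0.01559514495917595
0.138 [ 0.5729 -0.2411  0.1382] [ 0.96   -0.2937  2.4227] 0.015316240294734508
0.136 [ 0.5728 -0.2411  0.1362] [ 2.5015 -0.0549  3.7799] 0.015419238952206366
0.135 [ 0.573  -0.2411  0.1356] [0.3087 0.4248 6.0128] 0.01552844514932506
19.0333
```

Run:
```python
from h import *
np.set_printoptions(precision=4,suppress=True)
q=pq(.242+np.pi/2)
manip.servo_line([.5726,-.2411,.1340],q,vel=.03); manip.sleep(.5)
F=np.mean([manip.current_force() for _ in range(5)],0); print(manip.current_tool_pos(),F,manip.current_gripper_force(),manip.current_clock())
if 5.5<F[2]<35: print(manip.hand_in())
```

```text
[ 0.5732 -0.2411  0.1354] [-0.31    0.684  10.5818] 35.00272946082987 19.7833
the job is handed in; nothing more can be done
None
```

I handed the job in at about 20 s of robot time with the shutter slid about 30 mm open. The lock pin is gripped at 35 N in the port, pressing the bottomed plunger with about 11 N. The hex key, cup and tape were not touched by any planned move, but I didn't check them in a final picture, and no verdict came back.

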